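# Clamp a lens blank in the lens jig

## Task

Clamp the amber lens blank that lies in the grey jig: with the outside of a finger sweep the blue clamp strap round until it rests against its stop pin, over the lens, and only then push the red cam lever fully down with a fingertip. Nothing is to be picked up: keep off the lens itself, leave the bottle, jar, beaker and handset where they are, and finish with the hand clear.

Things in the scene. Friction and masses are not known exactly. Their poses are not given: they have to be found in the camera images.
- jig: Fixed grey jig. Origin: on the strap's vertical pivot axis, at table level; z up. Plate 130 mm (x, centred) by 210 mm (y -55 to +155), 18 mm thick. A steel post (24 mm across) at the origin carries the strap; a steel stop pin (10 mm across, top at 74 mm) stands at x -17.5, y +45 mm.
- nest (a point): Centre of the nest's floor, at x 0, y +100 mm of the jig, 18 mm above the table; the lens lies here inside a black ring 82 mm across and 6 mm high.
- strap (a joint): Swing of the blue strap about the jig's vertical axis. 0: strap points along the jig's +x (parked); grows anticlockwise seen from above; 1.571: against the stop pin, along the jig's +y, over the lens (end of travel). Stays where left, friction 0.12 N m. Starts at 0 to 0.45.
- strap_nose (a point): Middle of the strap's nose end, at its top face, 120 mm from the pivot axis. The strap is a flat bar 24 mm wide and 12 mm thick, underside 60 mm and top 72 mm above the table; at the pivot a hub (34 mm across) and a fork rise to 94 mm above the table.
- lever (a joint): Angle of the cam lever, which turns with the strap. Level hinge across the strap, on the pivot axis, 86 mm above the table. 0: raised, sloping 1.05 rad above level, outwards on the side AWAY from the strap's nose; grows as it is pushed down; 1.05: fully down, level, pointing opposite to the nose (end of travel). Stays where left, friction 0.25 N m (3 to 4 N at the red end). Starts at 0 to 0.12.
- lever_tip (a point): Outer end of the lever, on its centre line, 95 mm from the lever's hinge. Its last 45 mm is a red paddle 26 mm wide and 12 mm thick.
- pad: Black rubber pad, 18 mm across, on a plunger (10 mm across, top 90 mm above the table) through the strap 100 mm from the pivot axis; the lever presses it down 10 mm. Origin on the plunger's line, level with the strap's underside (lever raised); pressing face 23 mm below it. Sprung: presses the lens with about 4 to 5 N, lever down.
- lens: Loose amber round lens blank, 66 mm across, 11 mm thick, lying in the nest (its top 29 mm above the table). Origin: centre of its underside.
- spray: Loose blue spray bottle, 36 mm across, 90 mm high, upright. Origin: centre of its underside. Leave alone.
- pot: Loose white cream jar with green cap, 52 mm across, 50 mm high. Origin: centre of its underside. Leave alone.
- beaker: Loose white ceramic beaker, 52 mm across at the rim, 60 mm high. Origin: centre of its underside. Leave alone.
- handset: Loose grey remote handset lying flat, 58 mm (x) by 150 mm (y) by 20 mm. Origin: centre of its underside. Leave alone.
Not all that is in view belongs to the job. Several things have the shape of the lens; the one meant has the colours described above.

How it is judged:
By the outcome, as a careful person would: the job done as asked, in the order asked, and still so for the second after the job is handed in, with the robot touching nothing.
It also fails if it takes over 51 s, if anything falls off the work surface, if the arm or the gripper's body presses on something with over 40 N, if the wrist force passes 120 N, or if a joint passes its speed limit or range.

## Robot

A 7-joint arm with a two-finger parallel gripper is mounted at the origin on the work surface. World frame = base frame: x ahead of the robot, y to its left, z up, the work surface at z = 0. Lengths are in m, angles in rad, forces in N, time in s.
With the tool pointing down it reaches from about 0.425 to 0.925 m from the base axis. Payload 6.8 kg.
Tool frame: the origin (TCP) lies on the mounting face of the last link; the fingertips stand 173 mm ahead of it and the grasp point (between the pads) lies 155 mm ahead of it (grip_point_offset is the distance from the TCP to the grasp point, in m); x points along the fingers, z is the direction in which the jaws open and shut, and the axes are right-handed (so a half turn about x gives the same grasp; the last joint's range is limited). The gripper opens to 85 mm and grips with 20 to 120 N. Pads are 22 mm wide; open, the fingers measure 114 mm over their backs; the gripper's body (76 mm by 85 mm) begins 54 mm behind the grasp point. The pads swing forward as they close: fully open they stand 13 mm farther back than shut.
Start: joints at [-0.108, 0.477, 0.022, 1.555, -0.011, 1.109, -0.083], TCP at [0.675, 0, 0.405] pointing down, gripper open.
Joint ranges: [-2.96, 2.96], [-0.34, 2.1], [-1.41, 1.46], [0.24, 2.44], [-1.37, 4.51], [0.17, 1.92], [-2.96, 2.96]. Speed limits (rad/s): [2.39, 2.39, 3.14, 3.14, 3.14, 3.14, 3.14].

## Interface

Orientations are given as a rotation vector (axis times angle).
In Python, from bench import * gives the robot as it stands. The module is installed in compiled form; this text tells all that it offers.
- The arm moves only by the tool servo_tool, never from a script. Its argument "motion" is a list of rows, each a list of 5 numbers: the shift along the tool's x, y, z in m, then the turn about the tool's x in degrees, then the gripper command: -1 is fully open, 1 is shut, values between are in proportion. In form: [[dx, dy, dz, turn, fingers], ...]. A call has 1 to 8 rows; each row is the pose to reach, as a shift and turn from the pose measured when the call began, along the tool's axes at that moment; what a row does not reach only later rows make up. A row lasts 1/10 s, in which the tool goes at most 50 mm and 8.59 degrees, less where a joint would pass 70% of its speed; a pose out of reach is approached as far as the arm can. A call with a gripper value outside its range is refused whole. The fingers move at their own pace and stop on an object; "force" is the grip in N (left out, the last holds). Time passes only in rows, so rows that repeat a pose let the fingers close. It gives the time, the measured TCP pose, the force and the opening at its end, in the units of the state.
- get_obs(): the state, without advancing time (a new reading comes with each control period).
- grab_frame(name): name is "scene" or "side" or "wrist"; returns the picture (420x560x3 uint8, red, green, blue); there is no depth.
- camera_params(name): a dict with "mtx" (3x3 intrinsics, pixels), "world_to_cam" (4x4, takes a point from world to camera coordinates); the wrist camera has in their place "T_tool_cam" (4x4, takes a point from camera to tool coordinates, whose origin is the TCP and whose axes are the tool frame's). Camera axes: x right, y down, z forward; pixel columns grow to the right and rows downward; lengths in m; the calibration is good to about 2 mm. A picture is of the moment at which its call begins: read the wrist's pose just before it. camera_params takes no time and is no camera call.
- hand_in(): hands the job in, once; it reports no verdict.
The state is a dict: "clock": time; "joints": joint angles; "qvel": joint speeds; "tau": joint torques, N m; "tcp_pos": TCP position; "orientation": TCP orientation; "contact_force": force on the tool from outside, world axes, zero at the start; "moment": the same for the moment, N m; "grip_width": finger opening in m.
Only numpy, scipy, OpenCV 4.12 (cv2) and the standard library are available. Lean on these libraries where they do the work, as an engineer would, in place of code of your own. Each camera call takes 0.05 s, during which the arm holds its last target. There are 200 camera calls.

## Working session

There is one attempt and no reset: what is moved stays moved. The work goes in short steps, Python scripts to look and compute and a tool call to move; the robot and the scene stay as the last step left them, time stands still between calls to the robot, and variables do not carry over. Pictures are saved under pics/ and viewed, about 8 in all and at most 12, crops included, and the job is handed in when it is done.

Besides the shell and the picture viewer there is one more tool, called after ">>>" as a command line: name --pt "numbers of a row" for each row, then --argument value for the rest. servo_tool: Moves the arm, as the interface text tells. Its arguments: {"type":"object","properties":{"motion":{"type":"array","items":{"type":"array","items":{"type":"number"}}},"force":{"type":"number"}},"required":["motion"]}

```bash
mkdir -p pics; cat > h.py <<'E'
from bench import *
import numpy as np, cv2
from scipy.spatial.transform import Rotation as R
def save(name,fn):
    im=grab_frame(name); cv2.imwrite('pics/'+fn,im[:,:,::-1].copy()); return im
def cam(name,obs=None):
    p=camera_params(name); K=np.array(p['mtx'])
    if 'world_to_cam' in p: return K,np.array(p['world_to_cam'])
    o=obs or get_obs(); T=np.eye(4); T[:3,:3]=R.from_rotvec(o['orientation']).as_matrix(); T[:3,3]=o['tcp_pos']
    return K,np.linalg.inv(T@np.array(p['T_tool_cam']))
def ray(KW,u,v,z):
    K,W=KW; Rw=W[:3,:3]; c=-Rw.T@W[:3,3]; d=Rw.T@np.linalg.inv(K)@[u,v,1]
    return c+d*(z-c[2])/d[2]
def proj(KW,P):
    K,W=KW; P=np.atleast_2d(P); q=(K@(W[:3,:3]@P.T+W[:3,3:])).T; return q[:,:2]/q[:,2:]
E
python3 - <<'E'
from h import *
o=get_obs(); print(o)
a=save('scene','scene0.png'); b=save('side','side0.png')
for n in('scene','side'):
    K,W=cam(n); print(n,K[0,0],-W[:3,:3].T@W[:3,3],W[2,:3])
print(R.from_rotvec(o['orientation']).as_matrix())
E
```

```text
{'clock': 0.0, 'joints': array([-0.1080789 ,  0.47780148,  0.02232067,  1.55644203, -0.01149792,
        1.10926605, -0.0831112 ]), 'qvel': array([-1.74078950e-03,  2.55635317e-04, -2.26527001e-05,  1.57455063e-03,
        2.20398565e-04, -1.82977578e-03, -1.10218437e-04]), 'tau': array([-5.45967814e-04, -5.96443820e+01,  1.60769675e+00, -2.81194621e+01,
        1.24063640e-02,  9.39900521e-03,  2.20753498e-05]), 'tcp_pos': array([6.74732018e-01, 5.23112018e-06, 4.03728101e-01]), 'orientation': array([-1.04598309e-04,  1.57258092e+00, -9.32003001e-05]), 'contact_force': array([ 0.78680555, -0.68762173, -1.03188991]), 'moment': array([-0.0152618 ,  0.01524634, -0.03767018]), 'grip_width': 0.0855789200507937}
scene 462.4974107182274 [ 1.65747664 -0.10851705  0.8571969 ] [-0.82230212  0.02224588 -0.56861616]
side 429.56567293665455 [0.35944973 0.71488307 0.89904368] [ 0.20481186 -0.69113251 -0.69310025]
[[-1.78459016e-03 -7.36675752e-06  9.99998408e-01]
 [-1.25898212e-04  9.99999992e-01  7.14209212e-06]
 [-9.99998400e-01 -1.25885265e-04 -1.78459107e-03]]
```

View pics/scene0.png

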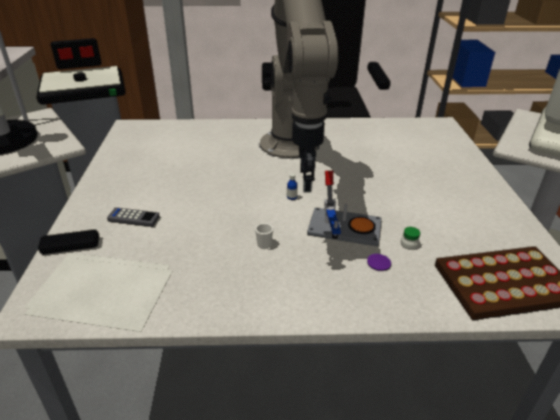

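View pics/side0.png

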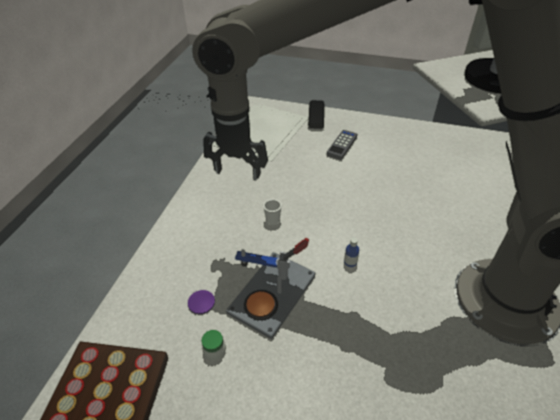

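Scene view: the amber disc is in the jig at (362,226). The look-alikes are the purple disc at (378,262) and the tray discs around (500,278). I choose the amber one; side view shows it at (261,304). Next, a close crop from both cameras.

```bash
python3 - <<'E'
from h import *
a=cv2.imread('pics/scene0.png')[155:275,260:440]; b=cv2.imread('pics/side0.png')[220:360,190:370]
a=cv2.resize(a,None,fx=4.4,fy=4.4,interpolation=cv2.INTER_CUBIC)[:, :792]
cv2.imwrite('pics/c1.png',a)
b=cv2.resize(b,None,fx=4.2,fy=4.2,interpolation=cv2.INTER_CUBIC)
cv2.imwrite('pics/c2.png',b)
S=cam('scene');D=cam('side')
print('lens',ray(S,362,226,.029),ray(D,261,304,.029))
print('spray',ray(S,292,198,0),ray(D,351,266,0)); print('beaker',ray(S,264,246,0),ray(D,272,226,0)); print('pot',ray(S,411,246,0),ray(D,212,358,0));print('handset',ray(S,134,217,.01))
E
```

```text
lens [0.58118662 0.18511403 0.029     ] [0.5645522  0.19056266 0.029     ]
spray [ 0.38638809 -0.00886649  0.        ] [0.38015306 0.0004459  0.        ]
beaker [ 0.63173697 -0.10429705  0.        ] [ 0.6199644  -0.08094121  0.        ]
pot [0.64089234 0.31921332 0.        ] [6.33090477e-01 3.32815449e-01 1.11022302e-16]
handset [ 0.4959852  -0.50419086  0.01      ]
```

View pics/c1.png

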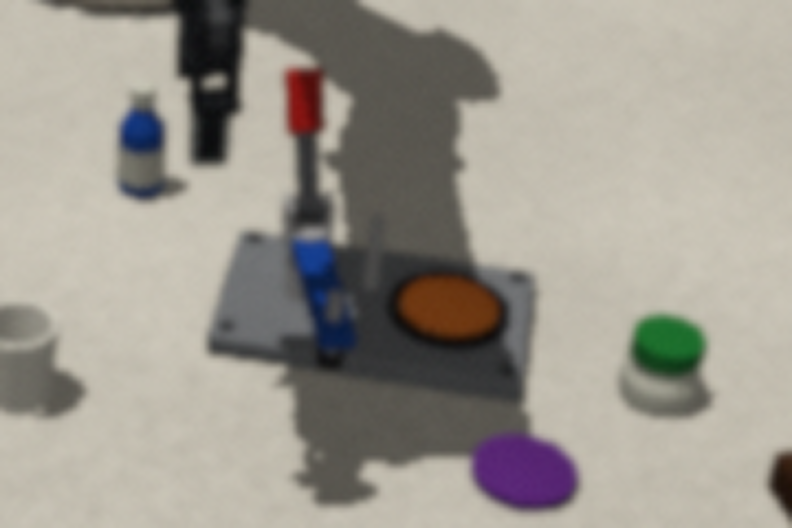

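View pics/c2.png

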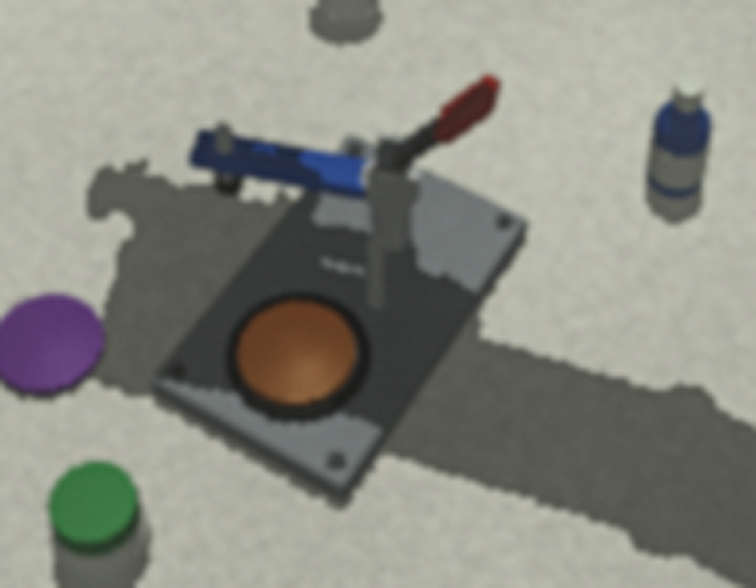

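```bash
cat > fit.py <<'E'
from h import *
from scipy.optimize import least_squares
def model(p):
    x,y,th,s,l=p; c,si=np.cos(th),np.sin(th)
    a=1.05-l; r=-.095*np.cos(a)
    P=[(-.065,-.055,.018),(-.065,.155,.018),(.065,.155,.018),(.065,-.055,.018),(0,.1,.029),
       (.12*np.cos(s),.12*np.sin(s),.072),(r*np.cos(s),r*np.sin(s),.086+.095*np.sin(a)),(-.0175,.045,.074)]
    return np.array([(x+c*q[0]-si*q[1],y+si*q[0]+c*q[1],q[2]) for q in P])
E
python3 - <<'E'
from fit import *
S=cam('scene');D=cam('side'); n=np.nan
so=np.array([(243,234),(535,272),(521,388),(210,345),(449,308),(337,345),(304,72),(376,215)])/4.4+[260,155]
do=np.array([(527,222),(342,492),(157,380),(n,n),(299,350),(198,148),(492,80),(n,n)])/4.2+[190,220]
def res(p):
    P=model(p); e=np.r_[proj(S,P)-so,proj(D,P)-do].ravel(); return e[~np.isnan(e)]
f=least_squares(res,[.57,.09,-.1,.2,.05],loss='soft_l1',bounds=([.3,-.2,-1,-.2,-.05],[.9,.4,1,.6,.2]))
print(f.x.round(3)); P=model(f.x); print(P.round(3)); print((proj(S,P)-so).round(1).tolist()); print((proj(D,P)-do).round(1).tolist())
E
```

```text
[ 0.539  0.092 -0.276  0.324  0.096]
[[0.461 0.057 0.018]
 [0.519 0.259 0.018]
 [0.644 0.223 0.018]
 [0.586 0.021 0.018]
 [0.566 0.188 0.029]
 [0.659 0.098 0.072]
 [0.484 0.089 0.164]
 [0.534 0.14  0.074]]
[[-0.9, -1.9], [0.1, -0.7], [0.6, -1.0], [-1.2, -2.6], [0.1, -2.1], [0.8, -2.3], [-0.3, -1.3], [0.3, 0.7]]
[[0.7, -1.0], [0.0, -0.1], [-2.6, -0.1], [nan, nan], [-0.5, -0.3], [-1.7, -1.0], [-0.8, 2.7], [nan, nan]]
```

>>> servo_tool --pt "0 0.01 -0.02 8 1" --pt "0 0.02 -0.04 16 1" --pt "0 0.02 -0.06 24 1" --pt "0 0.02 -0.06 32 1" --pt "0 0.02 -0.06 40 1" --pt "0 0.02 -0.06 48 1" --pt "0 0.02 -0.06 56 1" --pt "0 0.02 -0.06 56 1"

```text
clock: 0.9
tcp_pos: [0.6146, 0.0202, 0.4035]
orientation: [0.762, 1.435, -0.764]
contact_force: [-0.3, -0.9, 0.0]
grip_width: 0.0001
```

```bash
python3 - <<'E'
from h import *
o=get_obs(); im=save('wrist','w0.png')
print(o['tcp_pos'],o['joints'],o['grip_width'])
cv2.imwrite('pics/w0b.png',cv2.resize(im[:,:,::-1],(800,600),interpolation=cv2.INTER_CUBIC))
E
```

```text
[0.6145642  0.02017949 0.40350299] [-0.29532479  0.38280821  0.21136951  1.71801798 -0.09007606  1.05277046
 -1.03233829] 9.127391064375243e-05
```

View pics/w0b.png

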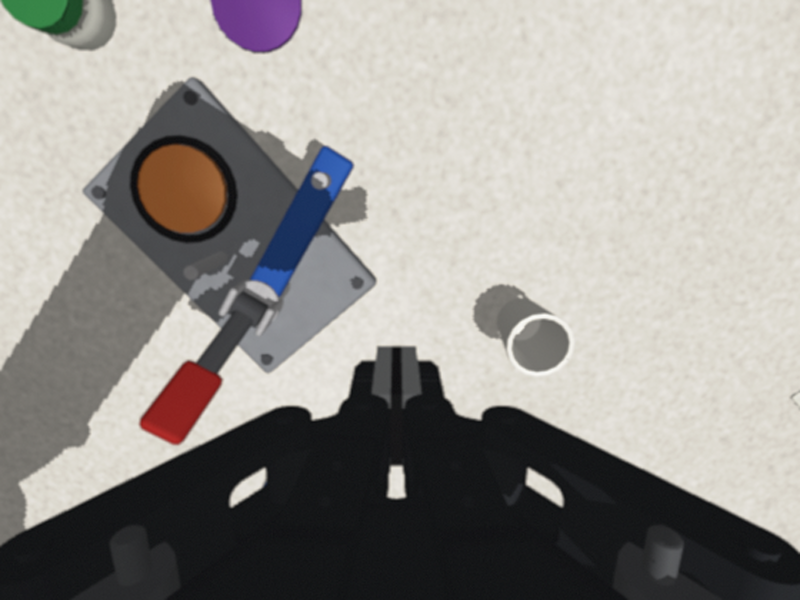

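Wrist view (800×600 picture): the lens is at (181,188), the nose end at (338,156), the plunger at (320,181) and the lever tip at (163,435). The plate corners are at (190,80), (84,190), (268,372) and (375,283). Now I refit with these.

```bash
cat > w.py <<'E'
from fit import *
def fitw(obs,px,p0,free=None,prior=None):
    C=cam('wrist',obs); px=np.array(px,float)*.7
    def pts(p):
        P=model(p); pl=[p[0]+.1*np.cos(p[2]+p[3]),p[1]+.1*np.sin(p[2]+p[3]),.09]
        return np.vstack([P[:7],pl])
    def res(p):
        e=(proj(C,pts(p))-px).ravel(); return e[~np.isnan(e)]
    f=least_squares(res,p0,loss='soft_l1'); return f.x,(proj(C,pts(f.x))-px).round(1).tolist(),pts(f.x)
E
python3 - <<'E'
from w import *
o=get_obs()
p,e,P=fitw(o,[(268,372),(84,190),(190,80),(375,283),(181,188),(338,156),(163,435),(320,181)],[.539,.092,-.276,.324,.096])
print(p.round(4),e);print(P.round(3))
C=cam('wrist',o); print('beaker rim',ray(C,540*.7,344*.7,.06),'purple',ray(C,257*.7,10*.7,.01))
x,y,th,s,l=p
def plan(r,off,ang,z):
    a=th+ang; u=np.array([np.cos(a),np.sin(a)]); n=np.array([-u[1],u[0]])
    t=np.array([x,y])+r*u-off*n; M=R.from_rotvec(o['orientation']).as_matrix()
    d=M.T@(np.r_[t,z+.173]-o['tcp_pos']); 
    zdir=np.arctan2(M[1,2],M[0,2]); want=a-np.pi/2
    return t.round(4),d.round(4),np.degrees(zdir-want).round(1)
print(plan(.075,.045,s,.15)); print(plan(.075,.045,s,.05))
E
```

```text
[ 0.5404  0.0893 -0.2699  0.3272  0.0428] [[0.2, 3.8], [-3.7, 0.9], [1.2, -4.8], [3.4, 1.4], [-0.2, 2.6], [0.6, -2.5], [-1.1, -0.1], [-0.3, -0.4]]
[[0.463 0.054 0.018]
 [0.519 0.256 0.018]
 [0.644 0.221 0.018]
 [0.588 0.019 0.018]
 [0.567 0.186 0.029]
 [0.66  0.096 0.072]
 [0.49  0.086 0.166]
 [0.64  0.095 0.09 ]]
beaker rim [ 0.6281835  -0.10231396  0.06      ] purple [0.70759991 0.20503885 0.01      ]
(array([0.6179, 0.0487]), array([ 0.0805,  0.0189, -0.0216]), np.float64(30.9))
(array([0.6179, 0.0487]), array([ 0.1805,  0.0192, -0.0215]), np.float64(30.9))
```

>>> servo_tool --pt "0 0.02 -0.02 8 1" --pt "0.02 0.019 -0.021 16 1" --pt "0.05 0.019 -0.021 24 1" --pt "0.09 0.019 -0.021 31 1" --pt "0.13 0.019 -0.021 31 1" --pt "0.165 0.019 -0.021 31 1" --pt "0.18 0.019 -0.021 31 1" --pt "0.18 0.019 -0.021 31 1"

```text
clock: 1.75
tcp_pos: [0.6173, 0.0481, 0.2215]
orientation: [1.163, 1.24, -1.172]
contact_force: [-0.1, -0.7, 0.2]
grip_width: -0.0
```

```bash
cat > arc.py <<'E'
import sys
from h import *
x,y,th=.5404,.0893,-.2699
def plan(r,off,ang,z,o):
    a=th+ang; u=np.array([np.cos(a),np.sin(a)]); n=np.array([-u[1],u[0]])
    t=np.array([x,y])+r*u-off*n; M=R.from_rotvec(o['orientation']).as_matrix()
    d=M.T@(np.r_[t,z+.173]-o['tcp_pos'])
    return *d.round(4).tolist(), np.degrees(np.arctan2(M[1,2],M[0,2])-(a-np.pi/2)).round(1)
E
python3 - <<'E'
from arc import *
o=get_obs(); print(o['tcp_pos'],o['joints'])
print(plan(.075,.028,.327,.05,o))
for a in np.linspace(.327,1.571,14): print(round(a,3),plan(.075,.026,a,.05,o))
save('scene','s1.png');save('side','d1.png')
a=cv2.imread('pics/scene0.png')
b=cv2.imread('pics/d1.png')[190:330,190:370]; a=cv2.imread('pics/s1.png')[140:280,260:440]
cv2.imwrite('pics/c3.png',cv2.resize(np.hstack([a,b]),None,fx=2.2,fy=2.2,interpolation=cv2.INTER_CUBIC))
E
```

```text
[0.61725888 0.04805581 0.22149105] [-0.36353756  0.61920909  0.25177144  1.83782548 -0.2213609   0.71871074
 -1.50150648]
(-0.0015, 0.0006, -0.0176, np.float64(0.0))
0.327 (-0.0015, 0.0006, -0.0196, np.float64(0.0))
0.423 (-0.0015, 0.0028, -0.0268, np.float64(-5.5))
0.518 (-0.0016, 0.0042, -0.0343, np.float64(-10.9))
0.614 (-0.0016, 0.0049, -0.0419, np.float64(-16.4))
0.71 (-0.0016, 0.0049, -0.0495, np.float64(-21.9))
0.805 (-0.0016, 0.0042, -0.057, np.float64(-27.4))
0.901 (-0.0016, 0.0027, -0.0645, np.float64(-32.9))
0.997 (-0.0016, 0.0006, -0.0717, np.float64(-38.4))
1.093 (-0.0015, -0.0023, -0.0788, np.float64(-43.8))
1.188 (-0.0015, -0.0058, -0.0855, np.float64(-49.3))
1.284 (-0.0015, -0.0099, -0.0919, np.float64(-54.8))
1.38 (-0.0015, -0.0146, -0.0978, np.float64(-60.3))
1.475 (-0.0014, -0.0199, -0.1033, np.float64(-65.8))
1.571 (-0.0014, -0.0256, -0.1083, np.float64(-71.2))
```

View pics/c3.png

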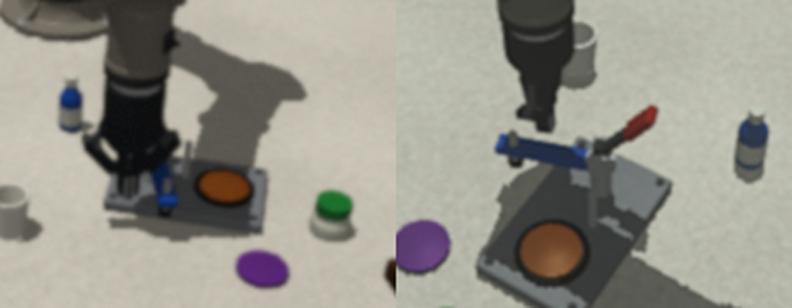

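The shut fingers stand beside the strap on its clockwise side (left panel, around (128,190)), clear of it and of the lens. Starting the sweep.

>>> servo_tool --pt "-0.001 0.001 -0.012 0 1" --pt "-0.001 0.001 -0.02 0 1" --pt "-0.001 0.003 -0.027 -5.5 1" --pt "-0.001 0.004 -0.034 -11 1" --pt "-0.001 0.005 -0.042 -16.5 1" --pt "-0.001 0.005 -0.05 -22 1" --pt "-0.001 0.004 -0.057 -27.5 1" --pt "-0.001 0.003 -0.0645 -33 1"

```text
clock: 2.65
tcp_pos: [0.6191, 0.1137, 0.2274]
orientation: [0.729, 1.443, -0.727]
contact_force: [0.9, -1.2, 1.1]
grip_width: 0.0001
```

```bash
python3 - <<'E'
from arc import *
o=get_obs(); print(o['tcp_pos'],o['contact_force'])
for a in [.95,1.03,1.11,1.19,1.27,1.35,1.42,1.47,1.5,1.53,1.571,1.6]: print(round(a,3),plan(.075,.026,a,.05,o))
im=save('wrist','w1.png')
cv2.imwrite('pics/w1b.png',cv2.resize(im[:,:,::-1],(800,600)))
E
```

```text
[0.61907526 0.11371333 0.22737503] [ 0.93914385 -1.16645031  1.1114348 ]
0.95 (0.0044, -0.0017, -0.0044, np.float64(-2.5))
1.03 (0.0044, -0.0002, -0.0106, np.float64(-7.0))
1.11 (0.0044, 0.0009, -0.0168, np.float64(-11.6))
1.19 (0.0043, 0.0015, -0.0232, np.float64(-16.2))
1.27 (0.0043, 0.0016, -0.0295, np.float64(-20.8))
1.35 (0.0043, 0.0011, -0.0358, np.float64(-25.4))
1.42 (0.0043, 0.0003, -0.0413, np.float64(-29.4))
1.47 (0.0043, -0.0005, -0.0452, np.float64(-32.2))
1.5 (0.0043, -0.001, -0.0475, np.float64(-34.0))
1.53 (0.0043, -0.0017, -0.0498, np.float64(-35.7))
1.571 (0.0043, -0.0027, -0.0529, np.float64(-38.0))
1.6 (0.0043, -0.0035, -0.0551, np.float64(-39.7))
```

View pics/w1b.png

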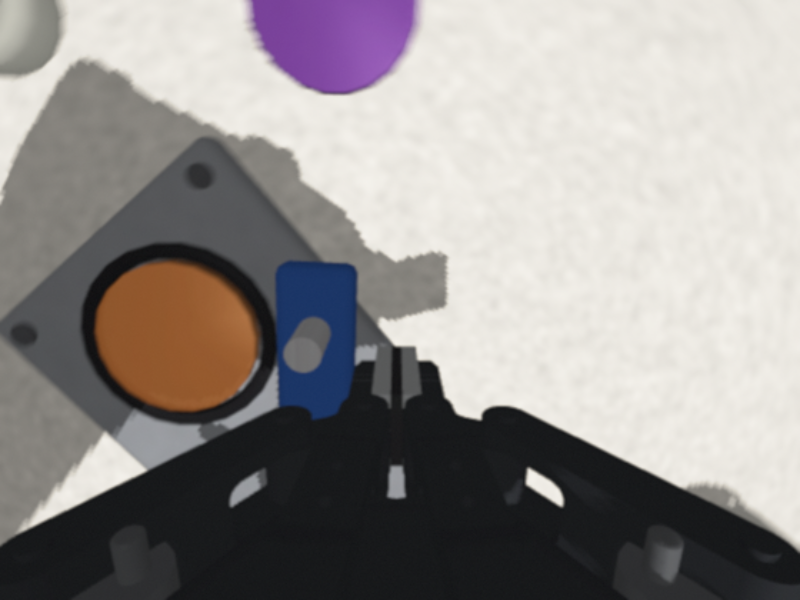

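The wrist view shows the strap swung along with the finger and not yet at the lens ring. The finger stands against its side at about (355,390). I carry on along the arc.

>>> servo_tool --pt "0.003 0 -0.006 -4 1" --pt "0.003 0.001 -0.012 -8 1" --pt "0.003 0.001 -0.018 -12.5 1" --pt "0.003 0.0015 -0.024 -17 1" --pt "0.003 0.0015 -0.03 -21 1" --pt "0.003 0.001 -0.036 -25.5 1" --pt "0.003 0 -0.0415 -29.5 1" --pt "0.003 0 -0.0445 -32 1"

```text
clock: 3.5
tcp_pos: [0.5923, 0.1521, 0.2256]
orientation: [0.29, 1.547, -0.285]
contact_force: [1.4, -0.8, 2.2]
grip_width: 0.0001
```

```bash
python3 - <<'E'
from arc import *
o=get_obs(); print(o['tcp_pos'],o['contact_force'])
for a in [1.47,1.5,1.53,1.571,1.6,1.63]: print(round(a,3),plan(.075,.026,a,.05,o))
E
```

```text
[0.59225387 0.15209978 0.22560037] [ 1.44964179 -0.77013005  2.20261249]
1.47 (0.0026, -0.0023, 0.0004, np.float64(0.2))
1.5 (0.0026, -0.0016, -0.0019, np.float64(-1.5))
1.53 (0.0026, -0.0009, -0.0041, np.float64(-3.2))
1.571 (0.0026, -0.0001, -0.0073, np.float64(-5.6))
1.6 (0.0026, 0.0004, -0.0095, np.float64(-7.2))
1.63 (0.0026, 0.0009, -0.0119, np.float64(-9.0))
```

>>> servo_tool --pt "0.001 -0.001 -0.002 -1.5 1" --pt "0.001 -0.001 -0.004 -3 1" --pt "0.001 0 -0.006 -4.5 1" --pt "0.001 0 -0.0073 -5.5 1" --pt "0.001 0 -0.0085 -5.5 1"

```text
clock: 4.0
tcp_pos: [0.5844, 0.1553, 0.2248]
orientation: [0.215, 1.555, -0.21]
contact_force: [2.2, 1.0, 0.5]
grip_width: 0.0001
```

>>> servo_tool --pt "0 0 -0.001 0 1" --pt "0 0 -0.002 0 1" --pt "0 0 -0.003 0 1" --pt "0 0 -0.003 0 1"

```text
clock: 4.4
tcp_pos: [0.5825, 0.1558, 0.2248]
orientation: [0.216, 1.553, -0.21]
contact_force: [7.1, -0.3, -2.9]
grip_width: -0.0002
```

```bash
python3 - <<'E'
from arc import *
o=get_obs(); print(o['tcp_pos'],o['contact_force'],o['moment'])
for a in [1.571,1.6]: print(round(a,3),plan(.075,.026,a,.05,o))
E
```

```text
[0.58246179 0.15579939 0.22483988] [ 7.07675238 -0.25718983 -2.85753876] [ 0.0701646  -1.31256628 -0.02789655]
1.571 (0.0019, -0.0003, 0.0032, np.float64(-0.1))
1.6 (0.0018, 0.0004, 0.001, np.float64(-1.8))
```

The force has risen to 7 N, so the strap is on its stop. I back straight off, rise and look.

>>> servo_tool --pt "0 0 0.012 0 1" --pt "0 0 0.025 0 1" --pt "-0.04 0 0.028 0 1" --pt "-0.08 0 0.028 0 1" --pt "-0.13 -0.04 0.02 0 1" --pt "-0.17 -0.09 0.01 0 1" --pt "-0.19 -0.13 0 0 1" --pt "-0.19 -0.14 0 0 1"

```text
clock: 5.2
tcp_pos: [0.5429, 0.0174, 0.4167]
orientation: [0.218, 1.55, -0.212]
contact_force: [1.1, -0.1, -0.3]
grip_width: 0.0001
```

```bash
python3 - <<'E'
from arc import *
o=get_obs(); im=save('wrist','w2.png'); print(o['tcp_pos'],o['contact_force'],o['clock'])
cv2.imwrite('pics/w2b.png',cv2.resize(im[:,:,::-1],(800,600),interpolation=cv2.INTER_CUBIC))
E
```

```text
[0.54291026 0.01737192 0.41667813] [ 1.13310081 -0.10308291 -0.31086642] 5.2
```

View pics/w2b.png

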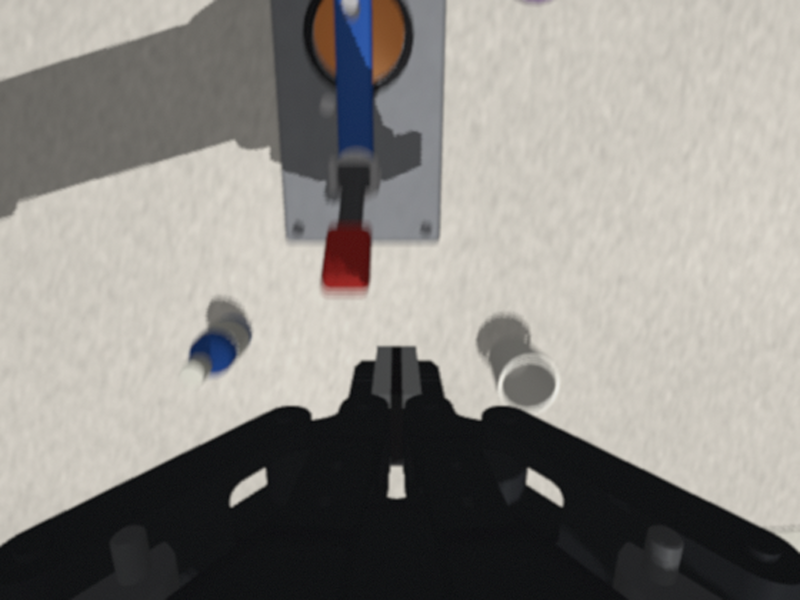

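The wrist view shows the strap over the lens and touching the pin at (327,105). The red lever tip is at (346,289), the spray at (213,352) and the beaker at (528,382).

```bash
python3 - <<'E'
from w import *
import arc
o=get_obs(); n=(np.nan,np.nan)
p,e,P=fitw(o,[(287,241),n,n,(440,241),(357,35),n,(346,290),(350,5)],[.54,.089,-.27,1.571,.05])
print(p.round(4),e); print('tip',P[6])
arc.x,arc.y,arc.th=p[:3]
C=cam('wrist',o);print('spray top',ray(C,200*.7,370*.7,.09))
# finger centre at -r along strap; outer edge contacts
l0=p[4]
for l in [l0-.1,l0]+list(np.linspace(.15,1.05,8)):
    a=1.05-l; L=.078
    r=L*np.cos(a)-.006*np.sin(a); z=.086+L*np.sin(a)+.006*np.cos(a)
    rc=r-.011*min(1,a/.3) # outer edge touches while steep
    print(round(l,2),round(rc,3),round(z,3),arc.plan(-rc,0,p[3],z,o))
E
```

```text
[ 0.5385  0.0816 -0.273   1.5654  0.1031] [[-0.7, 3.2], [nan, nan], [nan, nan], [0.5, 2.3], [-0.1, -0.4], [nan, nan], [0.1, -0.0], [0.0, -1.3]]
tip [0.52328442 0.02819859 0.16310106]
spray top [ 0.3899136  -0.01621809  0.09      ]
0.0 0.023 0.157 (0.0881, 0.0424, -0.0232, np.float64(-0.1))
0.1 0.03 0.153 (0.0918, 0.0355, -0.0232, np.float64(-0.1))
0.15 0.033 0.151 (0.0938, 0.0324, -0.0232, np.float64(-0.1))
0.28 0.041 0.145 (0.0999, 0.0244, -0.0233, np.float64(-0.1))
0.41 0.048 0.138 (0.107, 0.0173, -0.0233, np.float64(-0.1))
0.54 0.054 0.13 (0.115, 0.0112, -0.0234, np.float64(-0.1))
0.66 0.059 0.121 (0.1237, 0.0061, -0.0235, np.float64(-0.1))
0.79 0.064 0.112 (0.1329, 0.0006, -0.0236, np.float64(-0.1))
0.92 0.072 0.102 (0.1426, -0.0068, -0.0237, np.float64(-0.1))
1.05 0.078 0.092 (0.1525, -0.013, -0.0238, np.float64(-0.1))
```

>>> servo_tool --pt "0.02 0.02 -0.015 0 1" --pt "0.05 0.04 -0.0225 0 1" --pt "0.075 0.041 -0.0225 0 1" --pt "0.088 0.04 -0.0225 0 1" --pt "0.094 0.036 -0.0225 0 1" --pt "0.1 0.028 -0.0225 0 1" --pt "0.107 0.021 -0.0225 0 1" --pt "0.115 0.015 -0.0225 0 1"

```text
clock: 6.05
tcp_pos: [0.526, 0.0323, 0.3031]
orientation: [0.222, 1.547, -0.218]
contact_force: [0.8, 2.6, 2.1]
grip_width: -0.0002
```

```bash
python3 - <<'E'
from arc import *
o=get_obs(); im=save('wrist','w3.png'); print(o['tcp_pos'],o['contact_force'],o['clock'])
b=save('side','d3.png')[200:340,200:340]; b=cv2.resize(b[:,:,::-1],(400,400),interpolation=cv2.INTER_CUBIC)
cv2.imwrite('pics/c4.png',np.hstack([b,cv2.resize(im[20:,80:480,::-1],(400,400))]))
E
```

```text
[0.52600499 0.03226351 0.30305042] [0.7660918  2.57280713 2.11324449] 6.05
```

View pics/c4.png

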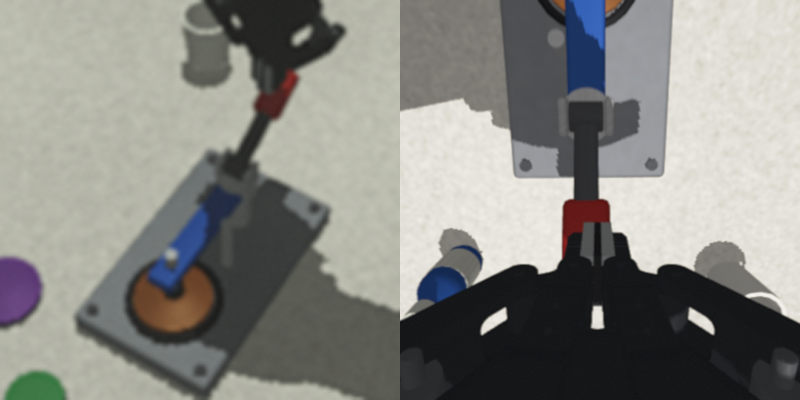

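The finger presses on the red paddle, a few mm off its centre but well on it. The strap is still over the lens. I keep pushing down.

>>> servo_tool --pt "0.008 -0.005 0 0 1" --pt "0.017 -0.011 0 0 1" --pt "0.025 -0.017 0 0 1" --pt "0.033 -0.022 0 0 1" --pt "0.038 -0.025 0 0 1" --pt "0.041 -0.026 0 0 1" --pt "0.043 -0.026 0 0 1"

```text
clock: 6.85
tcp_pos: [0.5193, 0.0071, 0.263]
orientation: [0.222, 1.548, -0.219]
contact_force: [-18.1, 3.4, 63.2]
grip_width: 0.0001
```

End of travel reached firmly (63 N). Lifting clear straight up.

>>> servo_tool --pt "-0.01 0 0 0 1" --pt "-0.04 0 0 0 1" --pt "-0.08 0 0 0 1" --pt "-0.12 -0.01 0 0 1" --pt "-0.15 -0.03 0 0 1" --pt "-0.16 -0.04 0 0 1" --pt "-0.16 -0.04 0 0 1"

```text
clock: 7.55
tcp_pos: [0.506, -0.0335, 0.4234]
orientation: [0.224, 1.547, -0.223]
contact_force: [0.4, 0.8, -0.7]
grip_width: -0.0001
```

```bash
python3 - <<'E'
from arc import *
o=get_obs(); im=save('wrist','w4.png'); print(o['tcp_pos'],o['contact_force'],o['clock'])
b=save('side','d4.png')[200:340,200:340]; b=cv2.resize(b[:,:,::-1],(400,400),interpolation=cv2.INTER_CUBIC)
cv2.imwrite('pics/c5.png',np.hstack([b,cv2.resize(im[:400,80:480,::-1],(400,400))]))
E
```

```text
[ 0.50602384 -0.03346292  0.42339092] [ 0.39022923  0.83073847 -0.72087016] 7.55
```

View pics/c5.png

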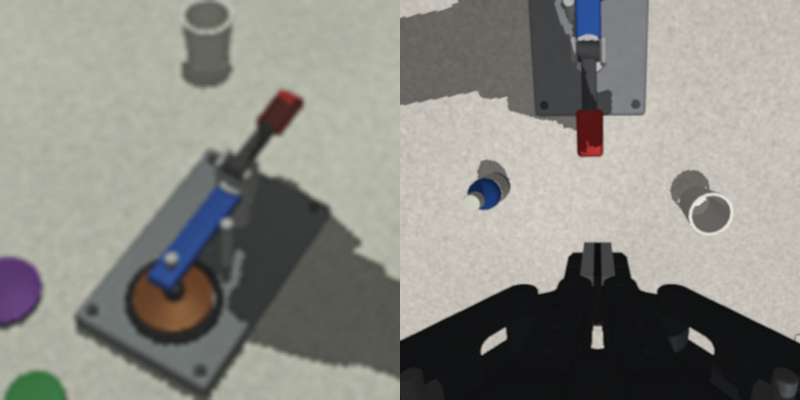

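```bash
python3 - <<'E'
from w import *
o=get_obs(); D=cam('side'); C=cam('wrist',o)
print('obs wrist tip (270,153), hinge ~(269,46); side tip (302.5,234)')
for pv in [(.5404,.0893,-.2699),(.539,.086,-.272)]:
  for s in(1.5,1.571):
    for l in (.85,.95,1.05):
      P=model([*pv,s,l])[[5,6,7]]; print(pv[1],s,l,proj(C,P)[1].round(1),'side tip,nose,pin',proj(D,P)[[1,0,2]].round(1).tolist())
E
```

```text
obs wrist tip (270,153), hinge ~(269,46); side tip (302.5,234)
0.0893 1.5 0.85 [266.5 161.9] side tip,nose,pin [[303.9, 229.4], [251.9, 296.1], [279.0, 277.3]]
0.0893 1.5 0.95 [266.7 162.1] side tip,nose,pin [[304.1, 231.5], [251.9, 296.1], [279.0, 277.3]]
0.0893 1.5 1.05 [266.9 161.3] side tip,nose,pin [[304.1, 233.9], [251.9, 296.1], [279.0, 277.3]]
0.0893 1.571 0.85 [273.7 162. ] side tip,nose,pin [[301.7, 228.3], [255.0, 297.9], [279.0, 277.3]]
0.0893 1.571 0.95 [273.7 162.2] side tip,nose,pin [[301.9, 230.5], [255.0, 297.9], [279.0, 277.3]]
0.0893 1.571 1.05 [273.8 161.4] side tip,nose,pin [[301.9, 232.9], [255.0, 297.9], [279.0, 277.3]]
0.086 1.5 0.85 [265.9 165.7] side tip,nose,pin [[304.9, 228.6], [252.9, 295.0], [279.9, 276.3]]
0.086 1.5 0.95 [266.1 165.8] side tip,nose,pin [[305.1, 230.7], [252.9, 295.0], [279.9, 276.3]]
0.086 1.5 1.05 [266.3 164.9] side tip,nose,pin [[305.0, 233.1], [252.9, 295.0], [279.9, 276.3]]
0.086 1.571 0.85 [273.  165.9] side tip,nose,pin [[302.6, 227.5], [255.9, 296.8], [279.9, 276.3]]
0.086 1.571 0.95 [273.1 165.9] side tip,nose,pin [[302.8, 229.7], [255.9, 296.8], [279.9, 276.3]]
0.086 1.571 1.05 [273.1 165.1] side tip,nose,pin [[302.8, 232.1], [255.9, 296.8], [279.9, 276.3]]
```

```bash
python3 - <<'E'
from h import *
b=cv2.imread('pics/d4.png')[225:315,240:320]; w=cv2.imread('pics/w4.png')[0:180,200:340]
cv2.imwrite('pics/c6.png',np.hstack([cv2.resize(b,(400,450),interpolation=cv2.INTER_CUBIC),cv2.resize(w,(350,450),interpolation=cv2.INTER_CUBIC)]))
E
```

```text
(no output)
```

View pics/c6.png

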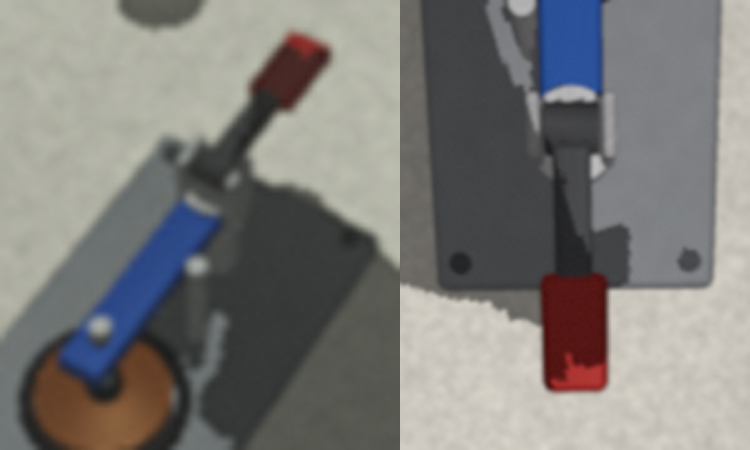

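```bash
python3 -c "
from bench import *
print(hand_in(), get_obs()['contact_force'])"
```

```text
the job is handed in; nothing more can be done
the job is handed in; nothing more can be done
```

The amber lens is clamped and the job is handed in, at about 7.7 s on the robot's clock. With shut fingers I swept the blue strap round with the outside of one finger until it met the stop. I then pushed the red lever down with the fingertip and lifted straight off.

**Checks that agree:**
- **Strap:** the sweep ended with the force rising to about 7 N. In the last pictures the strap lies over the lens, beside the pin and parallel to the plate to within about 0.01 rad.
- **Lever:** it stopped firmly with the fingertip at 90 mm, against about 92 mm expected. The side view puts its tip at (302,234), against (302,233) predicted for fully down.
- **Surroundings:** the spray bottle and beaker look unmoved in the last views. The hand finished clear, with residual forces of about 1 N. I did not re-check the jar and handset at the end, but the arm never went near them.

**Checks that were off:**
- **Force:** the final press peaked at about 63 N at the wrist, on the fingertip. That is well under the 120 N limit but harder than needed.
- **Jig position:** two fits differed by about 8 mm along the strap, so I used a value in between.
- **Finger position:** the finger sat about 6 mm off the middle of the paddle.
- **Pin gap:** the last close crop left room for a gap of 1 to 2 mm between the strap and the pin. The stated sizes give 0.5 mm.

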